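# Stock the seasoning caddy

### The arm

A 6-joint arm with a two-finger parallel gripper is mounted at the origin on a cart in front of the work surface, level with it; the furniture and walls round the work are solid. World frame = base frame: x ahead of the robot, y to its left, z up, the work surface at z = 0. Lengths are in mm, angles in rad, forces in N, time in s.
With the tool pointing down it reaches from about 275 to 1000 mm from the base axis. Payload 8.4 kg.
Tool frame: the origin (TCP) lies between the finger pads; the fingertips stand 22 mm ahead of it and the grasp point (between the pads) lies 3 mm ahead of it; z points along the fingers, y is the line along which they close (so a half turn about z gives the same grasp; the last joint's range is limited). The gripper opens to 85 mm and grips with 20 to 120 N. Pads are 22 mm wide; open, the fingers measure 114 mm over their backs; the gripper's body (76 mm by 85 mm) begins 54 mm behind the grasp point. The pads swing forward as they close: fully open they stand 13 mm farther back than shut.
Start: joints at [1.294, 0.353, 1.633, -0, 1.155, -0.002], TCP at [169.595, 601.553, 253.281] pointing down, gripper open.
Joint ranges: [-2.63, 2.63], [-0.92, 2.1], [0.06, 2.66], [-1.3, 4.44], [0, 2.69], [-3.02, 3.02]. Speed limits (rad/s): [2.22, 2.22, 2.79, 3.14, 3.14, 3.14].

### API

Orientations are given as [roll, pitch, yaw] about the fixed x, y, z axes, in that order (R = Rz(yaw) Ry(pitch) Rx(roll)).
In Python, from rig import r, grab_frame gives the robot as it stands.
- The arm moves only by the shell command python3 -m inch 'ROWS' [FORCE]. ROWS is JSON, a list of rows, each a list of 7 numbers: the turn, a rotation vector about the tool's x, y, z as a fraction of full scale, then the shift along the tool's x, y, z as a fraction of full scale, then the closure, from 0 (fully open) to 1 (shut). In form: [[rx, ry, rz, dx, dy, dz, fingers], ...]. A call has 1 to 8 rows; each row shifts and turns the commanded pose from where the row before left it, along the tool's axes as they then stand; what a row does not reach is not made up. Full scale, the value 1, is 2.5 cm for a shift and pi rad for a turn. A row lasts 1/12 s, in which the tool goes at most 41.7 mm and 7.16 degrees, less where a joint would pass 70% of its speed; a pose out of reach is approached as far as the arm can. A call with a number of a shift or a turn outside -1 to 1 is refused whole. A call with a gripper value outside its range is refused whole. The fingers move at their own pace and stop on an object; FORCE is the grip in N (left out, the last holds). Time passes only in rows, so rows that do not move let the fingers close. It gives the time, the measured TCP pose, the force, the opening and the grip force at its end, in the units of the state.
- r.sense(): the state, without advancing time (a new reading comes with each control period).
- grab_frame(name): name is "scene" or "top"; returns a dict with "pixels" (400x640x3 uint8, red, green, blue), "z_map" (400x640 float32, mm along the optical axis (not along the pixel's ray), 0 where there is no reading), "vertical_fov" (degrees; the focal length in pixels is half the picture's height over the tangent of half this angle, whatever the lens; pixels are square), "cx", "cy" (the principal point, pixels), "cam_to_world" (4x4, takes a point from camera to world coordinates). Camera axes: x right, y down, z forward; pixel columns grow to the right and rows downward; lengths in mm; the calibration is good to about 2 mm. A picture is of the moment at which its call begins.
- r.sign_off(): hands the job in; it is judged then, once.
The state is a dict: "clock": time; "qpos": joint angles; "qvel": joint speeds; "joint_efforts": joint torques, N m; "eef_pos": TCP position; "tcp_rot": TCP orientation; "contact_force": force on the tool from outside, world axes, zero at the start; "wrist_torque": the same for the moment, N m; "opening": opening from 0.0 (shut) to 1.0 (fully open); "grasp_force": force on a finger pad.
Only numpy, scipy, OpenCV 4.12 (cv2) and the standard library are available. Lean on these libraries where they do the work, as an engineer would, in place of code of your own. Each camera call takes 0.05 s, during which the arm holds its last target. There are 200 camera calls.

### The job

Please stock the wooden seasoning caddy: stand the dark, taller mill in the wide compartment at its end, the glass salt shaker in the compartment right next to it, and the two round spice jars with dark caps in the two compartments that remain, one in each, either way round. Set each one down upright on the caddy's floor without dropping it. The paler, shorter mill and the yellow-capped spice jar standing among them do not belong in it: leave them standing where they are.

Things in the scene. Friction and masses are not known exactly. Their poses are not given: they have to be found in the camera images.
- caddy: Open-topped light wooden caddy, 287 x 86 mm, fixed to the worktop, at any yaw. Origin: centre of its underside, on the worktop; x runs along its length, z up. Floor 6 mm thick; long walls and dividers 5 mm thick and 40 mm high, end boards 8 mm thick and 52 mm high. Four compartments in a row, all 76 mm wide in y with centres at y = 0: the wide one (76 mm in x) centred at x = -97.5 mm; then three narrow ones (60 mm in x) centred at x = -24.5, +40.5 and +105.5 mm.
- coffee_maker: Tall black coffee maker, fixed in the same place each time; an obstacle only. It fills about x = 0.62 to 0.88 m, y = -0.33 to -0.16 m on the worktop and is taller than 0.3 m: pass in front of it. (The fridge side rises at about y = +0.5 m to the left.)
- pepper_mill_mid (a point): The dark brown wooden mill, taller of the two: 58 mm diameter at its widest, 170 mm high, about 0.18 kg; the rounded head, 49 mm wide, spans heights 123 to 159 mm above its foot and above it is a small 12 mm knob. Head and body are one rigid piece. Goes in the wide compartment. Stands upright on the worktop at the start. The point is on its axis, half-way up, z up; its yaw has no meaning for the job.
- salt_shaker_mid (a point): Glass salt shaker with a domed grey metal top, 44 mm diameter up to 74 mm, top 34 mm wide, 90 mm high, about 0.1 kg. Goes in the narrow compartment next to the wide one (x = -24.5 mm). Stands upright on the worktop at the start. The point is on its axis, half-way up, z up; its yaw has no meaning for the job.
- jar_thyme_mid (a point): Round glass spice jar with a dark cap and a green label, 41 mm diameter, 104 mm high, about 0.11 kg. Goes in one of the two farthest narrow compartments (x = +40.5 or +105.5 mm). Stands upright on the worktop at the start. The point is on its axis, half-way up, z up; its yaw has no meaning for the job.
- jar_curry_mid (a point): Round glass spice jar with a dark cap and a black-and-cream label, 44 mm diameter, 106 mm high, about 0.11 kg. Goes in the other of the two farthest narrow compartments. Stands upright on the worktop at the start. The point is on its axis, half-way up, z up; its yaw has no meaning for the job.
- salt_mill_mid (a point): The paler brown wooden mill, same shape but shorter: 58 mm diameter, 150 mm high. Stays where it is. Stands upright on the worktop at the start. The point is on its axis, half-way up, z up; its yaw has no meaning for the job.
- jar_paprika_mid (a point): Spice jar with a flat-sided body and a ribbed yellow cap, 45 x 44 mm, 100 mm high. Stays where it is. (A similar jar at the very back left of the worktop, by the lemon, is mere clutter and fixed.) Stands upright on the worktop at the start. The point is on its axis, half-way up, z up; its yaw has no meaning for the job.
Not all that is in view belongs to the job. Leave any blue or turquoise look-alike of the part that bears jar_thyme_mid alone.

How it is judged (in metres and radians):
At the end, for the whole second after the job is handed in: Dark tall mill in the wide bay, salt shaker in the next, the two dark-capped round jars in the other two: each on the caddy floor (8 mm), within 18 mm of the bay centre along and 26 mm across, tilt under 0.2 rad, at rest; paler mill and yellow-capped jar upright, within 30 mm of their start (x of pepper_mill_mid in the frame of caddy between -0.1155 and -0.0795 m and y of pepper_mill_mid in the frame of caddy between -0.026 and 0.026 m and z of pepper_mill_mid in the frame of caddy between 0.083 and 0.099 m and angle between each of pepper_mill_mid, salt_shaker_mid, salt_mill_mid, jar_paprika_mid's own z axis and vertical below 0.2 rad and x of salt_shaker_mid in the frame of caddy between -0.0425 and -0.0065 m and y of salt_shaker_mid in the frame of caddy between -0.026 and 0.026 m and z of salt_shaker_mid in the frame of caddy between 0.043 and 0.059 m and (((x of jar_thyme_mid in the frame of caddy between 0.0225 and 0.0585 m and y of jar_thyme_mid in the frame of caddy between -0.026 and 0.026 m and z of jar_thyme_mid in the frame of caddy between 0.05 and 0.066 m and angle between jar_thyme_mid's own z axis and vertical below 0.2 rad) and (x of jar_curry_mid in the frame of caddy between 0.0875 and 0.1235 m and y of jar_curry_mid in the frame of caddy between -0.026 and 0.026 m and z of jar_curry_mid in the frame of caddy between 0.051 and 0.067 m and angle between jar_curry_mid's own z axis and vertical below 0.2 rad)) or ((x of jar_thyme_mid in the frame of caddy between 0.0875 and 0.1235 m and y of jar_thyme_mid in the frame of caddy between -0.026 and 0.026 m and z of jar_thyme_mid in the frame of caddy between 0.05 and 0.066 m and angle between jar_thyme_mid's own z axis and vertical below 0.2 rad) and (x of jar_curry_mid in the frame of caddy between 0.0225 and 0.0585 m and y of jar_curry_mid in the frame of caddy between -0.026 and 0.026 m and z of jar_curry_mid in the frame of caddy between 0.051 and 0.067 m and angle between jar_curry_mid's own z axis and vertical below 0.2 rad))) and linear speed of each of pepper_mill, salt_shaker, jar_thyme, jar_curry below 0.02 m/s and distance of each of salt_mill_mid, jar_paprika_mid from where it was at the start of the episode below 0.03 m); the robot touches nothing.
It fails at once if one of the four things is dropped (falls unheld, faster than 0.9 m/s) ((linear speed of pepper_mill above 0.9 m/s and contact force between the fingers and pepper_mill below 0.1 N) or (linear speed of salt_shaker above 0.9 m/s and contact force between the fingers and salt_shaker below 0.1 N) or (linear speed of jar_thyme above 0.9 m/s and contact force between the fingers and jar_thyme below 0.1 N) or (linear speed of jar_curry above 0.9 m/s and contact force between the fingers and jar_curry below 0.1 N)).
It fails at once if one of the two things that stay is shifted by more than 30 mm or knocked over (distance of any of salt_mill_mid, jar_paprika_mid from where it was at the start of the episode above 0.03 m or angle between any of salt_mill_mid, jar_paprika_mid's own z axis and vertical above 0.5 rad).
It also fails if it takes over 128 s, if anything falls off the work surface, if the arm or the gripper's body presses on something with over 40 N, if the wrist force passes 120 N, or if a joint passes its speed limit or range.

## Working session

There is one attempt and no reset: what is moved stays moved. The work goes in short steps, Python scripts to look and compute and a shell command to move; the robot and the scene stay as the last step left them, time stands still between calls to the robot, and variables do not carry over. Pictures are saved under pics/ and viewed, at most 14 in all, crops included, and the job is handed in when it is done.

```bash
mkdir -p pics; ls; cat > h.py <<'E'
import numpy as np, cv2
from rig import r, grab_frame
def cap(n,f):
    d=grab_frame(n); cv2.imwrite(f'pics/{f}.png',d['pixels'][:,:,::-1]); np.savez(f'pics/{f}.npz',**d); return d
def world(d):
    z=d['z_map']; h,w=z.shape; fl=h/2/np.tan(np.radians(float(d['vertical_fov']))/2)
    u,v=np.meshgrid(np.arange(w),np.arange(h))
    P=np.stack([(u-d['cx'])*z/fl,(v-d['cy'])*z/fl,z,np.ones_like(z)],-1)
    return (P@np.array(d['cam_to_world']).T)[...,:3]
E
python3 - <<'E'
from h import *
for n in('scene','top'):
    d=cap(n,n+'0'); print(n,d['vertical_fov'],d['cx'],d['cy'],np.round(d['cam_to_world'],3).tolist(),(d['z_map']>0).mean())
s=r.sense(); print(s)
E
```

```text
pics
scene 57.93218548814254 315.79646766233543 204.88051381869937 [[0.685, -0.415, 0.599, -90.753], [-0.729, -0.392, 0.562, -754.245], [0.001, -0.821, -0.571, 741.278], [0.0, 0.0, 0.0, 1.0]] 0.934875
top 56.776810521375744 321.0410712645928 201.7481670426233 [[-0.02, -0.996, 0.084, 474.542], [-1.0, 0.019, -0.019, -110.053], [0.017, -0.085, -0.996, 1287.603], [0.0, 0.0, 0.0, 1.0]] 0.92455078125
{'clock': 0.1, 'qpos': array([ 1.29360573e+00,  3.53619035e-01,  1.63406600e+00,  1.13974097e-06,
        1.15519164e+00, -2.40625061e-03]), 'qvel': array([ 0.00046981, -0.00186229, -0.00333011,  0.00124826,  0.00408946,
       -0.0015598 ]), 'joint_efforts': array([-4.26272218e-04, -6.06360841e+01, -3.42820430e+01,  7.58180386e-05,
        3.87504944e-03,  4.04617353e-06]), 'eef_pos': array([169.48037457, 601.1641375 , 252.60899072]), 'tcp_rot': array([-3.14030864e+00, -4.13179448e-06,  2.86680785e+00]), 'contact_force': array([ 0.24965707, -0.21477625, -1.14790273]), 'wrist_torque': array([-0.00510578, -0.00021647,  0.00957678]), 'grasp_force': 0.0, 'opening': 0.9979116260086455}
```

View pics/scene0.png

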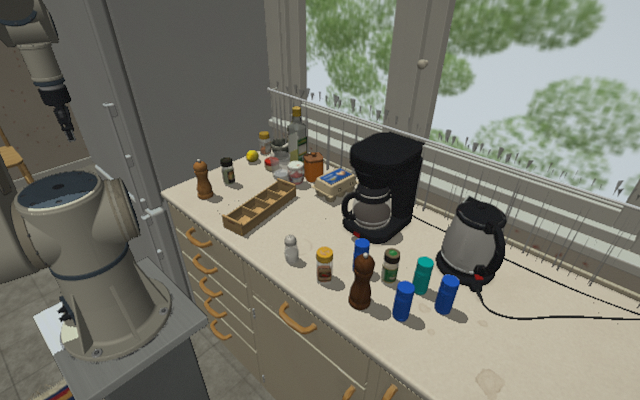

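View pics/top0.png

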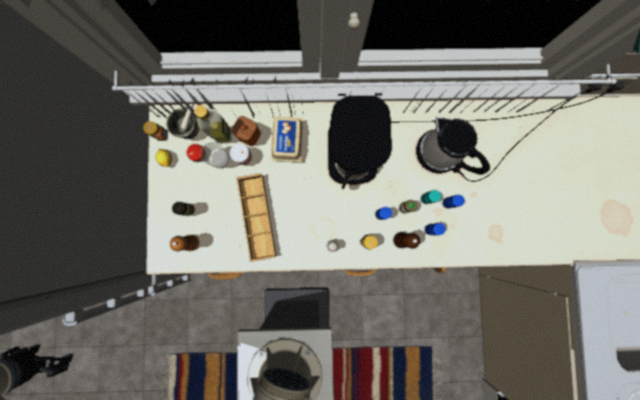

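The scene view shows the caddy at (260,207), pale mill (203,178), curry jar (228,170), shaker (291,249), paprika (324,265), dark mill (362,280) and thyme (390,265), with blue and turquoise decoys around them. In the top view the same things are at caddy (257,217), curry (182,208), pale mill (180,243), shaker (334,245), paprika (370,242), dark mill (406,240) and thyme (410,206).

```bash
cat > m.py <<'E'
from h import *
from scipy.optimize import least_squares
def clouds(ds):
    P=[];C=[]
    for d in ds:
        ok=d['z_map']>0; P.append(world(d)[ok]); C.append(d['pixels'][ok])
    return np.vstack(P),np.vstack(C)
def blobs(P,zlo,zhi,cell=4,box=(200,700,-450,500)):
    m=(P[:,2]>zlo)&(P[:,2]<zhi)&(P[:,0]>box[0])&(P[:,0]<box[1])&(P[:,1]>box[2])&(P[:,1]<box[3])
    Q=P[m]; g=np.zeros(((box[1]-box[0])//cell+1,(box[3]-box[2])//cell+1),np.uint8)
    ij=((Q[:,:2]-[box[0],box[2]])//cell).astype(int); g[ij[:,0],ij[:,1]]=1
    n,L=cv2.connectedComponents(cv2.morphologyEx(g,cv2.MORPH_CLOSE,np.ones((3,3))))
    l=L[ij[:,0],ij[:,1]]
    return [(Q[l==k],np.flatnonzero(m)[l==k]) for k in range(1,n) if (l==k).sum()>15]
E
python3 - <<'E'
from m import *
ds=[dict(np.load(f'pics/{n}0.npz')) for n in('top','scene')]
for d,n in zip(ds,('top','scene')):
    P,C=clouds([d]); print(n)
    t=(P[:,0]>350)&(P[:,0]<650)&(abs(P[:,1])<400)&(abs(P[:,2])<15); print('table z',np.median(P[t,2]))
    for Q,i in blobs(P,25,200):
        lo,hi=Q.min(0),Q.max(0); top=Q[Q[:,2]>hi[2]-15]
        if lo[0]>600: continue
        print(np.round((lo+hi)/2)[:2],'size',np.round(hi-lo)[:2],'zmax %.0f'%hi[2],'topc',top.mean(0).round()[:2],len(Q),np.median(C[i],0))
    c=(P[:,2]>25)&(P[:,2]<60)&(P[:,1]>60)&(P[:,1]<280)&(P[:,0]>250)&(P[:,0]<580)
    rc=cv2.minAreaRect(P[c][:,:2].astype(np.float32)); print('caddy',rc)
E
```

```text
top
table z 0.27677483340630715
[483. 485.] size [435.  30.] zmax 200 topc [491. 475.] 3829 [48. 48. 46.]
[534.  87.] size [294. 128.] zmax 57 topc [543.  87.] 604 [149. 121.  78.]
[ 434. -169.] size [40. 38.] zmax 94 topc [ 433. -167.] 127 [161. 158. 147.]
[ 448. -409.] size [50. 53.] zmax 173 topc [ 447. -410.] 341 [59. 34. 18.]
[ 444. -286.] size [49. 47.] zmax 106 topc [ 444. -288.] 203 [205. 170.  72.]
[452. 313.] size [50. 51.] zmax 152 topc [454. 314.] 368 [93. 63. 35.]
[ 537. -340.] size [41. 41.] zmax 110 topc [ 537. -339.] 177 [ 35.  86. 192.]
[ 558. -422.] size [40. 40.] zmax 110 topc [ 558. -422.] 194 [ 92. 101.  66.]
[565. 321.] size [43. 45.] zmax 110 topc [565. 320.] 261 [41. 38. 29.]
caddy ((486.462158203125, 89.10844421386719), (193.526611328125, 68.92964935302734), 8.064654350280762)
scene
table z 0.5144075206785601
[480. 485.] size [441.  30.] zmax 200 topc [466. 480.] 4441 [88. 88. 84.]
[531.  90.] size [299. 130.] zmax 56 topc [513.  85.] 968 [92. 76. 51.]
[ 438. -288.] size [47. 48.] zmax 104 topc [ 437. -288.] 500 [118.   99.5  51. ]
[ 428. -170.] size [38. 36.] zmax 90 topc [ 427. -169.] 291 [132. 130. 120.]
[ 440. -409.] size [47. 50.] zmax 170 topc [ 442. -410.] 893 [52. 34. 21.]
[448. 314.] size [50. 48.] zmax 151 topc [449. 319.] 424 [84.5 61.  34. ]
[ 533. -338.] size [40. 40.] zmax 107 topc [ 530. -340.] 246 [ 29.   75.  131.5]
[ 555. -420.] size [42. 41.] zmax 108 topc [ 552. -421.] 471 [74. 87. 61.]
[560. 321.] size [45. 44.] zmax 110 topc [558. 320.] 272 [68.  63.  46.5]
caddy ((483.97186279296875, 93.24164581298828), (199.5157928466797, 73.14556121826172), 7.629746437072754)
```

```bash
python3 - <<'E'
from m import *
for n in('top','scene'):
    d=dict(np.load(f'pics/{n}0.npz'))
    P,C=clouds([d]); print(n)
    for Q,i in blobs(P,40,200,box=(400,640,-620,-430)): 
        lo,hi=Q.min(0),Q.max(0); print(np.round((lo+hi)/2)[:2],np.round(hi-lo)[:2],'zmax %.0f'%hi[2],np.median(C[i],0))
    c=(P[:,2]>28)&(P[:,2]<62)&(P[:,1]>10)&(P[:,1]<190)&(P[:,0]>360)&(P[:,0]<700)
    (cx,cy),wh,a=cv2.minAreaRect(P[c][:,:2].astype(np.float32)); print('caddy',cx,cy,wh,a)
    if wh[0]<wh[1]: a-=90
    t=np.radians(a); t=(t+np.pi/2)%np.pi-np.pi/2
    R=np.array([[np.cos(t),np.sin(t)],[-np.sin(t),np.cos(t)]])
    c=(P[:,2]>-5)&(P[:,2]<62); q=(P[c][:,:2]-[cx,cy])@R.T; z=P[c][:,2]
    k=(abs(q[:,1])<25)&(abs(q[:,0])<155); b=np.arange(-154,156,4)
    print('yaw',t,[(int(x),int(z[k&(abs(q[:,0]-x)<2)].max())) for x in b if (k&(abs(q[:,0]-x)<2)).any()])
E
```

```text
top
[ 482. -510.] [37. 40.] zmax 111 [ 33.  82. 184.]
[ 558. -436.] [32. 12.] zmax 110 [106.5 102.   71.5]
[ 572. -575.] [40. 41.] zmax 110 [ 30.  80. 182.]
[ 588. -501.] [39. 40.] zmax 111 [ 34. 161. 153.]
caddy 534.526611328125 87.2146987915039 (288.2309265136719, 86.84523010253906) 9.114322662353516
yaw 0.1590749395472042 [(-154, 6), (-150, 3), (-146, 36), (-142, 57), (-138, 54), (-134, 51), (-130, 13), (-126, 13), (-122, 9), (-118, 11), (-114, 9), (-110, 11), (-106, 11), (-102, 12), (-98, 9), (-94, 10), (-90, 10), (-86, 9), (-82, 10), (-78, 8), (-74, 8), (-70, 10), (-66, 10), (-62, 10), (-58, 41), (-54, 43), (-50, 13), (-46, 10), (-42, 10), (-38, 9), (-34, 9), (-30, 12), (-26, 10), (-22, 11), (-18, 10), (-14, 11), (-10, 9), (-6, 11), (-2, 8), (2, 9), (6, 42), (10, 44), (14, 9), (18, 11), (22, 8), (26, 12), (30, 9), (34, 9), (38, 13), (42, 11), (46, 10), (50, 9), (54, 11), (58, 12), (62, 9), (66, 10), (70, 42), (74, 42), (78, 8), (82, 11), (86, 10), (90, 11), (94, 10), (98, 9), (102, 8), (106, 13), (110, 9), (114, 7), (118, 11), (122, 9), (126, 9), (130, 11), (134, 53), (138, 54), (142, 55), (154, 4)]
scene
[ 444. -432.] [23.  4.] zmax 147 [46.  30.  18.5]
[ 477. -507.] [39. 41.] zmax 107 [24. 51. 99.]
[ 554. -435.] [32. 10.] zmax 106 [55. 70. 46.]
[ 569. -574.] [45. 40.] zmax 107 [23. 50. 97.]
[ 585. -499.] [43. 40.] zmax 107 [12. 86. 82.]
caddy 531.2612915039062 90.49436950683594 (291.09765625, 93.07926940917969) 8.755653381347656
yaw 0.15281497966789126 [(-154, 3), (-150, 1), (-146, 49), (-142, 54), (-138, 54), (-134, 51), (-102, 6), (-98, 8), (-94, 9), (-90, 7), (-86, 7), (-82, 8), (-78, 9), (-74, 8), (-70, 9), (-66, 9), (-62, 36), (-58, 42), (-54, 40), (-22, 7), (-18, 8), (-14, 7), (-10, 10), (-6, 9), (-2, 7), (2, 40), (6, 42), (10, 39), (46, 7), (50, 8), (54, 10), (58, 9), (62, 7), (66, 38), (70, 42), (74, 40), (78, 38), (114, 9), (118, 7), (122, 10), (126, 10), (130, 6), (134, 54), (138, 54), (142, 53)]
```

Measured heights and sizes all match the given ones: caddy centre (533, 88), yaw 0.156, with the wide bay at the near end. I'll start with the curry jar, squaring the tool to the world axes first.

```bash
python3 -m inch '[[0,0,-0.02916,0,0,0,0],[0,0,-0.02916,0,0,0,0],[0,0,-0.02916,0,0,0,0],[0,0,0,0,-1,0,0],[0,0,0,0,-1,0,0],[0,0,0,0,-1,0,0],[0,0,0,0,-1,0,0],[0,0,0,0,-1,0,0]]' 
python3 -m inch '[[0,0,0,0,-1,0,0],[0,0,0,0,-1,0,0],[0,0,0,0,-1,0,0],[0,0,0,0,-1,0,0],[0,0,0,0,-1,0,0],[0,0,0,0,-1,0,0],[0,0,0,0,-0.24,0,0],[0,0,0,0,0,0,0]]'
```

```text
clock: 0.77
eef_pos: [169.4, 475.1, 252.8]
tcp_rot: [-3.141, -0.0, -3.141]
contact_force: [0.6, 0.5, 1.1]
opening: 0.995
grasp_force: 0.0
clock: 1.43
eef_pos: [169.4, 319.2, 253.2]
tcp_rot: [-3.141, -0.0, 3.14]
contact_force: [-0.3, 0.2, -0.4]
opening: 1.003
grasp_force: 0.0
```

```bash
python3 -m inch '[[0,0,0,-1,0,0,0],[0,0,0,-1,0,0,0],[0,0,0,-1,0,0,0],[0,0,0,-1,0,0,0],[0,0,0,-1,0,0,0],[0,0,0,-1,0,0,0],[0,0,0,-1,0,0,0],[0,0,0,-1,0,0,0]]'
python3 -m inch '[[0,0,0,-1,0,0,0],[0,0,0,-1,0,0,0],[0,0,0,-1,0,0,0],[0,0,0,-1,0,0,0],[0,0,0,-1,0,0,0],[0,0,0,-1,0,0,0],[0,0,0,-1,0,0,0],[0,0,0,-0.72,0.04,0,0]]'
python3 -m inch '[[0,0,0,0,0,0,0],[0,0,0,0,0,1,0],[0,0,0,0,0,1,0],[0,0,0,0,0,1,0],[0,0,0,0,0,1,0],[0,0,0,0,0,0,0]]'
```

```text
clock: 2.1
eef_pos: [371.5, 321.6, 253.0]
tcp_rot: [3.141, 0.0, -3.142]
contact_force: [-0.2, 0.4, 0.2]
opening: 0.996
grasp_force: 0.0
clock: 2.77
eef_pos: [565.3, 322.5, 252.5]
tcp_rot: [3.141, 0.001, 3.141]
contact_force: [0.1, 1.4, 1.1]
opening: 1.001
grasp_force: 0.0
clock: 3.27
eef_pos: [559.7, 320.9, 147.8]
tcp_rot: [-3.138, -0.007, -3.141]
contact_force: [-0.6, -0.8, -0.9]
opening: 1.001
grasp_force: 0.0
```

```bash
python3 - <<'E'
from h import *
d=cap('scene','s1'); i=d['pixels'][80:280,120:360,::-1]
cv2.imwrite('pics/s1c.png',cv2.resize(i,(720,600)))
E
```

```text
(no output)
```

View pics/s1c.png

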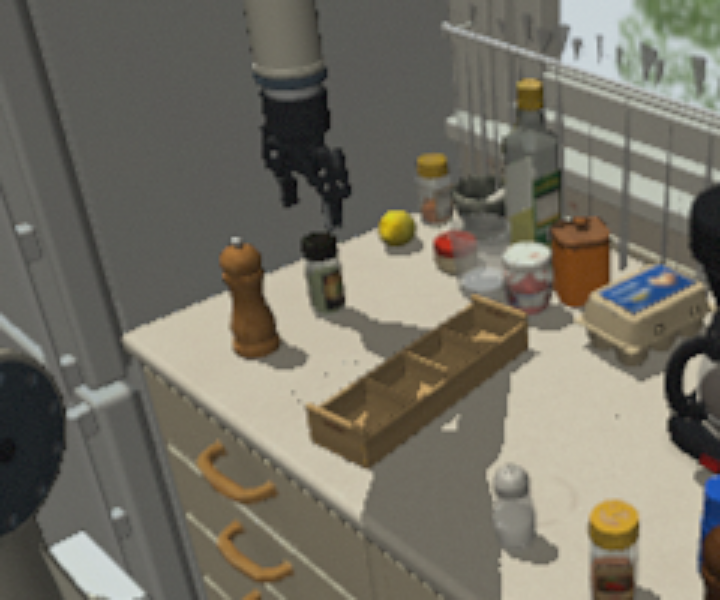

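The open fingers hang centred over the curry jar (cap at crop (320,245)), with the pale mill clear to the left. I'll descend and grip.

```bash
python3 -m inch '[[0,0,0,0,0,0.8,0],[0,0,0,0,0,0.8,0],[0,0,0,0,0,0.8,0],[0,0,0,0,0,0.7,0],[0,0,0,0,0,0,0.2],[0,0,0,0,0,0,0.7],[0,0,0,0,0,0,1],[0,0,0,0,0,0,1]]' 35
python3 -m inch '[[0,0,0,0,0,0,1],[0,0,0,0,0,0,1],[0,0,0,0,0,0,1],[0,0,0,0,0,0,1]]'
```

```text
clock: 3.98
eef_pos: [563.9, 322.7, 78.1]
tcp_rot: [3.14, 0.003, 3.142]
contact_force: [-0.1, 0.5, 1.7]
opening: 0.501
grasp_force: 35.0
clock: 4.32
eef_pos: [563.9, 322.6, 78.0]
tcp_rot: [3.139, 0.003, 3.141]
contact_force: [-0.9, 1.8, 6.7]
opening: 0.504
grasp_force: 35.3
```

```bash
python3 -m inch '[[0,0,0,0,0,-0.5,1],[0,0,0,0,0,-1,1],[0,0,0,0,0,-1,1],[0,0,0,0,0,-1,1],[0,0,0,0,0,-0.5,1],[0,0,0,0,-0.5,0,1],[0,0,0,0,-1,0,1],[0,0,0,-0.3,-1,0,1]]'
python3 -m inch '[[0,0,0,-0.4,-1,0,1],[0,0,0,-0.4,-1,0,1],[0,0,0,-0.4,-1,0,1],[0,0,0,-0.4,-1,0,1],[0,0,0,-0.4,-1,0,1],[0,0,0,-0.4,-0.8,0,1],[0,0,0,-0.26,-0.4,0,1],[0,0,0,0,0,0,1]]'
python3 -m inch '[[0,0,0,0,0,0,1],[0,0,0,0,0,0,1]]'
```

```text
clock: 4.98
eef_pos: [568.3, 257.9, 175.0]
tcp_rot: [-3.141, -0.002, -3.14]
contact_force: [0.7, -0.5, -1.8]
opening: 0.499
grasp_force: 35.8
clock: 5.65
eef_pos: [637.0, 101.4, 174.9]
tcp_rot: [-3.141, -0.001, 3.139]
contact_force: [-0.5, -0.3, -0.8]
opening: 0.498
grasp_force: 35.9
clock: 5.82
eef_pos: [635.8, 104.6, 175.2]
tcp_rot: [3.141, -0.001, -3.141]
contact_force: [0.2, 0.3, -0.5]
opening: 0.502
grasp_force: 35.9
```

```bash
python3 -m inch '[[0,0,0,0,0,0.7,1],[0,0,0,0,0,0.9,1],[0,0,0,0,0,0.9,1],[0,0,0,0,0,0.7,1],[0,0,0,0,0,0.2,1],[0,0,0,0,0,0,1],[0,0,0,0,0,0,1]]'
python3 -m inch '[[0,0,0,0,0,0.08,1],[0,0,0,0,0,0,1]]'
python3 -m inch '[[0,0,0,0,0,0.08,1],[0,0,0,0,0,0,1]]'
python3 -m inch '[[0,0,0,0,0,0.08,1],[0,0,0,0,0,0,1]]'
```

```text
clock: 6.4
eef_pos: [636.7, 104.8, 91.3]
tcp_rot: [3.141, 0.0, -3.141]
contact_force: [0.6, 0.7, -1.3]
opening: 0.505
grasp_force: 35.9
clock: 6.57
eef_pos: [637.3, 104.4, 89.9]
tcp_rot: [3.141, 0.002, -3.141]
contact_force: [-0.8, -0.4, -1.9]
opening: 0.503
grasp_force: 35.9
clock: 6.73
eef_pos: [636.8, 104.1, 87.2]
tcp_rot: [3.141, 0.001, 3.142]
contact_force: [-0.1, -0.6, -2.0]
opening: 0.501
grasp_force: 35.9
clock: 6.9
eef_pos: [636.6, 104.0, 84.7]
tcp_rot: [-3.142, -0.0, 3.141]
contact_force: [-0.1, -0.3, -2.3]
opening: 0.502
grasp_force: 35.9
```

```bash
python3 -m inch '[[0,0,0,0,0,0.04,1],[0,0,0,0,0,0,1]]'
python3 -m inch '[[0,0,0,0,0,0.04,1],[0,0,0,0,0,0,1]]'
```

```text
clock: 7.07
eef_pos: [636.8, 104.0, 84.1]
tcp_rot: [3.142, 0.0, 3.142]
contact_force: [-0.4, 0.7, 1.9]
opening: 0.5
grasp_force: 35.9
clock: 7.23
eef_pos: [637.3, 104.3, 83.9]
tcp_rot: [3.141, 0.001, -3.142]
contact_force: [-1.9, 0.8, 8.5]
opening: 0.502
grasp_force: 34.8
```

```bash
python3 -m inch '[[0,0,0,0,0,0,0.3],[0,0,0,0,0,0,0.2],[0,0,0,0,0,0,0.1],[0,0,0,0,0,0,0],[0,0,0,0,0,-0.4,0],[0,0,0,0,0,-0.6,0],[0,0,0,0,0,-1,0],[0,0,0,0,0,-1,0]]'
python3 -m inch '[[0,0,0,0,0,-1,0],[0,0,0,0,0,-1,0],[0,0,0,0,0,-1,0],[0,0,0,0.9,0,0,0],[0,0,0,0.9,-0.5,0,0],[0,0,0,0.9,-0.5,0,0],[0,0,0,0.9,-0.5,0,0],[0,0,0,0.9,-0.5,0,0]]'
python3 -m inch '[[0,0,0,0.98,-0.5,0,0],[0,0,0,0,-1,0,0],[0,0,0,0,-1,0,0],[0,0,0,0,-1,0,0],[0,0,0,0,-1,0,0],[0,0,0,0,-1,0,0],[0,0,0,0,-1,0,0],[0,0,0,0,-1,0,0]]'
python3 -m inch '[[0,0,0,0,-1,0,0],[0,0,0,0,-1,0,0],[0,0,0,0,-1,0,0],[0,0,0,0,-1,0,0],[0,0,0,0,-1,0,0],[0,0,0,0,-1,0,0],[0,0,0,0,-1,0,0],[0,0,0,0,-0.5,0,0]]'
python3 -m inch '[[0,0,0,0,-1,0,0],[0,0,0,0,-1,0,0],[0,0,0,0,-1,0,0],[0,0,0,-0.6,-0.5,0,0],[0,0,0,-0.6,0,0,0],[0,0,0,-0.6,0,0,0.3],[0,0,0,-0.44,0,0,0.3],[0,0,0,0,0,0,0.3]]'
```

```text
clock: 7.9
eef_pos: [636.0, 104.0, 158.5]
tcp_rot: [-3.141, -0.002, 3.142]
contact_force: [0.3, 0.3, -0.3]
opening: 0.996
grasp_force: 0.0
clock: 8.57
eef_pos: [523.0, 53.6, 233.4]
tcp_rot: [-3.142, 0.001, -3.141]
contact_force: [0.9, -0.4, 0.9]
opening: 1.003
grasp_force: 0.0
clock: 9.23
eef_pos: [499.5, -134.7, 233.6]
tcp_rot: [-3.141, 0.001, -3.142]
contact_force: [1.0, 0.1, -0.2]
opening: 0.997
grasp_force: 0.0
clock: 9.9
eef_pos: [499.6, -323.4, 233.5]
tcp_rot: [-3.14, 0.001, 3.14]
contact_force: [-0.3, 0.3, -0.1]
opening: 0.995
grasp_force: 0.0
clock: 10.57
eef_pos: [557.5, -407.9, 233.0]
tcp_rot: [-3.142, 0.001, -3.141]
contact_force: [-1.1, 0.3, 0.2]
opening: 0.7
grasp_force: 0.0
```

```bash
python3 -m inch '[[0,0,0,0,0,0,0.25],[0,0,0,0,0,0,0.25]]'; python3 - <<'E'
from h import *
d=cap('scene','s2'); i=d['pixels'][140:340,170:490,::-1]
cv2.imwrite('pics/s2c.png',cv2.resize(i,(800,500)))
P=world(d)
for nm,lo,hi in(('mill',(400,-450,20),(490,-375,200)),('thyme',(525,-450,40),(590,-390,125)),('pap',(400,-320,20),(480,-250,150)),('curry',(600,70,60),(680,140,150))):
    k=((P>lo)&(P<hi)).all(-1); q=P[k]; print(nm,len(q),((q.min(0)+q.max(0))/2).round(),q.max(0).round())
E
```

```text
clock: 10.73
eef_pos: [555.1, -407.9, 232.7]
tcp_rot: [3.141, -0.001, -3.141]
contact_force: [-1.0, -0.6, -0.2]
opening: 0.749
grasp_force: 0.0
mill 914 [ 439. -408.   96.] [ 461. -383.  172.]
thyme 409 [ 554. -419.   74.] [ 575. -399.  107.]
pap 520 [ 439. -287.   62.] [ 463. -263.  104.]
curry 214 [633. 105.  88.] [654. 127. 115.]
```

View pics/s2c.png

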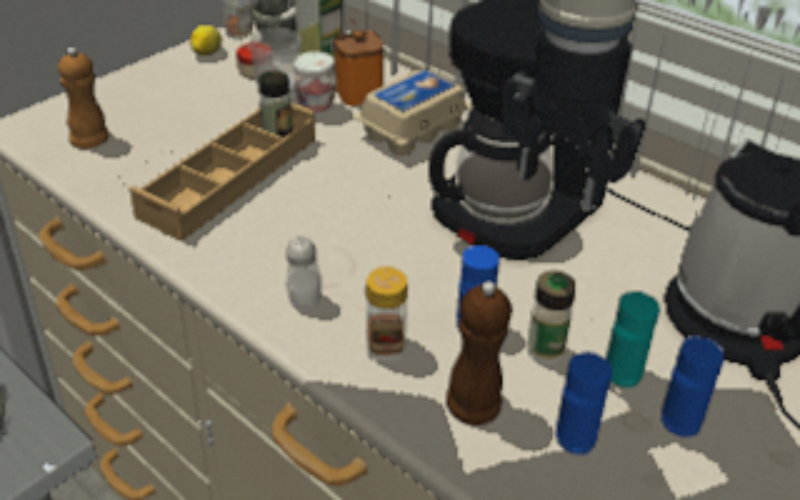

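The curry jar stands upright in the far bay (crop (275,100)). The gripper is about 12 mm left of the thyme jar (551,310), so I'll correct that, descend and grip.

```bash
python3 -m inch '[[0,0,0,-0.06,-0.5,0,0.25],[0,0,0,0,0,0.6,0.25],[0,0,0,0,0,0.8,0.25],[0,0,0,0,0,0.8,0.25],[0,0,0,0,0,0.8,0.25],[0,0,0,0,0,0,0.25],[0,0,0,0,0,0,0.25]]'
python3 -m inch '[[0,0,0,0,0,0.8,0.25],[0,0,0,0,0,0.8,0.25],[0,0,0,0,0,0.8,0.25],[0,0,0,0,0,0.6,0.25],[0,0,0,0,0,0.2,0.25],[0,0,0,0,0,0,0.25],[0,0,0,0,0,0,0.6],[0,0,0,0,0,0,1]]' 35
python3 -m inch '[[0,0,0,0,0,0,1],[0,0,0,0,0,0,1],[0,0,0,0,0,0,1],[0,0,0,0,0,0,1]]'
```

```text
clock: 11.37
eef_pos: [556.3, -421.2, 157.1]
tcp_rot: [3.14, -0.002, 3.141]
contact_force: [0.3, -0.1, 0.4]
opening: 0.75
grasp_force: 0.0
clock: 12.03
eef_pos: [557.9, -421.6, 79.4]
tcp_rot: [-3.14, 0.002, -3.142]
contact_force: [-0.2, 2.5, 1.7]
opening: 0.479
grasp_force: 0.7
clock: 12.37
eef_pos: [558.0, -421.5, 79.5]
tcp_rot: [-3.14, 0.002, -3.141]
contact_force: [-0.6, 1.3, 7.4]
opening: 0.46
grasp_force: 35.4
```

```bash
python3 -m inch '[[0,0,0,0,0,-0.5,1],[0,0,0,0,0,-1,1],[0,0,0,0,0,-1,1],[0,0,0,0,0,-1,1],[0,0,0,0,0,-1,1],[0,0,0,0,0,-1,1],[0,0,0,0.5,0,-0.5,1],[0,0,0,0.8,0.5,0,1]]'
python3 -m inch '[[0,0,0,0.82,1,0,1],[0,0,0,0,1,0,1],[0,0,0,0,1,0,1],[0,0,0,0,1,0,1],[0,0,0,0,1,0,1],[0,0,0,0,1,0,1],[0,0,0,0,1,0,1],[0,0,0,0,1,0,1]]'
python3 -m inch '[[0,0,0,0,1,0,1],[0,0,0,0,1,0,1],[0,0,0,0,1,0,1],[0,0,0,0,1,0,1],[0,0,0,0,1,0,1],[0,0,0,0,1,0,1],[0,0,0,0,1,0,1],[0,0,0,0,1,0,1]]'
python3 -m inch '[[0,0,0,-0.6,1,0,1],[0,0,0,-0.6,1,0,1],[0,0,0,-0.6,1,0,1],[0,0,0,-0.6,0.7,0,1],[0,0,0,-0.36,0.45,0,1],[0,0,0,0,0,0,1],[0,0,0,0,0,0,1],[0,0,0,0,0,0,1]]'
```

```text
clock: 13.03
eef_pos: [527.0, -410.9, 232.8]
tcp_rot: [-3.136, 0.007, -3.141]
contact_force: [-0.4, -0.1, -0.5]
opening: 0.464
grasp_force: 35.5
clock: 13.7
eef_pos: [503.9, -207.3, 228.8]
tcp_rot: [-3.141, 0.001, 3.142]
contact_force: [0.4, -0.1, -0.5]
opening: 0.463
grasp_force: 35.5
clock: 14.37
eef_pos: [503.9, -7.2, 228.8]
tcp_rot: [-3.142, 0.001, -3.142]
contact_force: [0.6, -0.5, -0.7]
opening: 0.462
grasp_force: 35.5
clock: 15.03
eef_pos: [572.3, 94.5, 227.8]
tcp_rot: [-3.141, -0.001, 3.141]
contact_force: [-1.3, -0.4, -1.0]
opening: 0.462
grasp_force: 35.5
```

```bash
python3 -m inch '[[0,0,0,-0.04,0,0.7,1],[0,0,0,0,0,1,1],[0,0,0,0,0,1,1],[0,0,0,0,0,1,1],[0,0,0,0,0,1,1],[0,0,0,0,0,0.7,1],[0,0,0,0,0,0.1,1],[0,0,0,0,0,0,1]]'
python3 -m inch '[[0,0,0,0,0,0,1],[0,0,0,0,0,0.04,1],[0,0,0,0,0,0.04,1],[0,0,0,0,0,0,1]]'
python3 -m inch '[[0,0,0,0,0,0.04,1],[0,0,0,0,0,0,1]]'
python3 -m inch '[[0,0,0,0,0,0.04,1],[0,0,0,0,0,0,1]]'
```

```text
clock: 15.7
eef_pos: [572.9, 94.2, 89.6]
tcp_rot: [-3.141, -0.003, 3.141]
contact_force: [0.1, -0.2, -0.6]
opening: 0.466
grasp_force: 35.5
clock: 16.03
eef_pos: [574.6, 95.3, 89.2]
tcp_rot: [3.141, 0.002, 3.142]
contact_force: [0.7, 0.4, -1.0]
opening: 0.464
grasp_force: 35.5
clock: 16.2
eef_pos: [574.2, 95.4, 87.5]
tcp_rot: [3.142, 0.0, -3.141]
contact_force: [-0.1, 0.0, -0.3]
opening: 0.459
grasp_force: 35.5
clock: 16.37
eef_pos: [574.0, 95.4, 86.2]
tcp_rot: [-3.142, -0.0, -3.141]
contact_force: [-0.4, -0.4, -1.9]
opening: 0.459
grasp_force: 35.5
```

```bash
python3 -m inch '[[0,0,0,0,0,0.04,1],[0,0,0,0,0,0,1]]'
python3 -m inch '[[0,0,0,0,0,0.03,1],[0,0,0,0,0,0,1]]'
```

```text
clock: 16.53
eef_pos: [574.2, 95.4, 85.5]
tcp_rot: [3.142, 0.0, -3.142]
contact_force: [-1.7, 0.9, 2.5]
opening: 0.463
grasp_force: 35.7
clock: 16.7
eef_pos: [574.4, 95.4, 85.4]
tcp_rot: [3.141, 0.0, -3.142]
contact_force: [-3.4, 0.6, 11.2]
opening: 0.463
grasp_force: 36.2
```

```bash
python3 -m inch '[[0,0,0,0,0,0,0.3],[0,0,0,0,0,0,0.2],[0,0,0,0,0,0,0.1],[0,0,0,0,0,0,0],[0,0,0,0,0,-0.4,0],[0,0,0,0,0,-0.6,0],[0,0,0,0,0,-1,0],[0,0,0,0,0,-1,0]]'
python3 -m inch '[[0,0,0,0,0,-1,0],[0,0,0,0,0,-0.7,0],[0,0,0,0.5,-0.8,0,0],[0,0,0,0.5,-1,0,0],[0,0,0,0.5,-1,0,0],[0,0,0,0.5,-1,0,0],[0,0,0,0.5,-1,0,0],[0,0,0,0.5,-1,0,0]]'
python3 -m inch '[[0,0,0,0.5,-1,0,0],[0,0,0,0.5,-1,0,0],[0,0,0,0.5,-1,0,0],[0,0,0,0.5,-1,0,0],[0,0,0,0.5,-0.5,0,0],[0,0,0,0.25,-0.3,0,0],[0,0,0,0,0,0,0],[0,0,0,0,0,0,0]]'
python3 - <<'E'
from h import *
d=cap('scene','s3'); P=world(d)
for nm,lo,hi in(('mill',(400,-450,20),(490,-375,200)),('salt',(400,-200,20),(470,-140,100)),('curry',(610,70,60),(680,140,150)),('thyme',(540,60,60),(605,130,150))):
    k=((P>lo)&(P<hi)).all(-1); q=P[k]; print(nm,len(q),((q.min(0)+q.max(0))/2).round(),q.max(0).round())
E
```

```text
clock: 17.37
eef_pos: [573.5, 95.2, 160.3]
tcp_rot: [-3.141, -0.002, -3.142]
contact_force: [0.4, 0.3, -0.8]
opening: 0.996
grasp_force: 0.0
clock: 18.03
eef_pos: [498.4, -50.7, 202.8]
tcp_rot: [-3.141, 0.001, -3.141]
contact_force: [1.2, -0.3, 0.7]
opening: 1.003
grasp_force: 0.0
clock: 18.7
eef_pos: [430.6, -169.7, 202.4]
tcp_rot: [3.142, 0.001, 3.14]
contact_force: [-0.1, 0.1, 0.3]
opening: 1.006
grasp_force: 0.0
mill 914 [ 439. -408.   95.] [ 461. -383.  170.]
salt 306 [ 430. -170.   56.] [ 451. -152.   92.]
curry 3 [621.  90.  62.] [624.  92.  63.]
thyme 120 [568.  95.  88.] [585. 116. 115.]
```

```bash
python3 -m inch '[[0,0,0,-0.04,0,0.6,0],[0,0,0,0,0,0.9,0],[0,0,0,0,0,1,0],[0,0,0,0,0,1,0],[0,0,0,0,0,1,0],[0,0,0,0,0,0.8,0],[0,0,0,0,0,0.26,0],[0,0,0,0,0,0,0]]'
python3 -m inch '[[0,0,0,0,0,0,0.3],[0,0,0,0,0,0,0.7],[0,0,0,0,0,0,1],[0,0,0,0,0,0,1],[0,0,0,0,0,0,1],[0,0,0,0,0,0,1],[0,0,0,0,0,0,1]]' 30
```

```text
clock: 19.42
eef_pos: [431.0, -168.6, 61.7]
tcp_rot: [3.14, -0.003, -3.14]
contact_force: [-0.1, -0.0, 0.4]
opening: 1.0
grasp_force: 0.0
clock: 20.0
eef_pos: [432.2, -169.9, 64.2]
tcp_rot: [-3.141, 0.002, 3.141]
contact_force: [-0.4, 2.2, 8.2]
opening: 0.423
grasp_force: 29.3
```

```bash
python3 -m inch '[[0,0,0,0,0,-0.3,1],[0,0,0,0,0,-0.6,1],[0,0,0,0,0,-1,1],[0,0,0,0,0,-1,1],[0,0,0,0,0,-0.8,1],[0,0,0,0,0,-0.3,1],[0,0,0,0,0,0,1],[0,0,0,0,0,0,1]]'
python3 - <<'E'
from h import *
d=cap('scene','s4'); cv2.imwrite('pics/s4c.png',cv2.resize(d['pixels'][130:310,180:420,::-1],(720,540)))
E
```

```text
clock: 20.67
eef_pos: [431.2, -169.7, 163.0]
tcp_rot: [-3.141, 0.001, 3.142]
contact_force: [0.6, -0.5, -1.0]
opening: 0.426
grasp_force: 30.0
```

View pics/s4c.png

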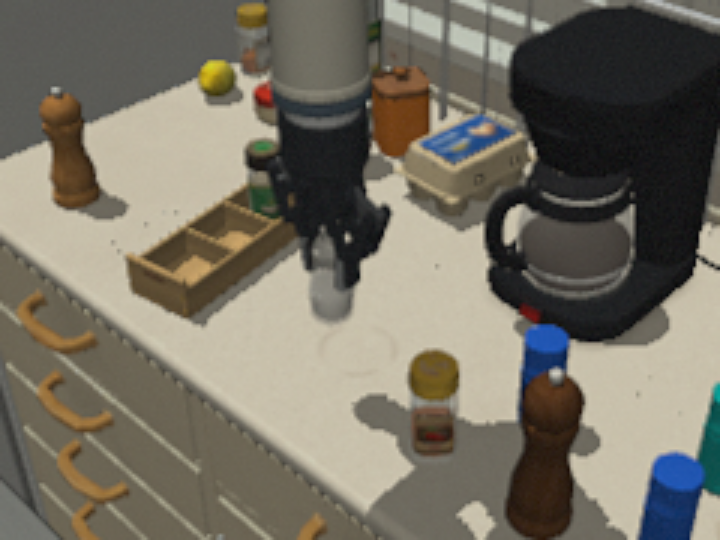

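The shaker is held upright between the fingers (330,280) and thyme stands in its bay (263,175). I'll carry the shaker over.

```bash
python3 -m inch '[[0,0,0,-0.3,0.6,0,1],[0,0,0,-0.3,1,0,1],[0,0,0,-0.3,1,0,1],[0,0,0,-0.3,1,0,1],[0,0,0,-0.3,1,0,1],[0,0,0,-0.3,1,0,1],[0,0,0,-0.3,1,0,1],[0,0,0,-0.3,1,0,1]]'
python3 -m inch '[[0,0,0,-0.3,1,0,1],[0,0,0,-0.3,0.9,0,1],[0,0,0,-0.12,0.68,0,1],[0,0,0,0,0,0,1],[0,0,0,0,0,0,1],[0,0,0,0,0,0,1]]'
python3 -m inch '[[0,0,0,0,0,0.6,1],[0,0,0,0,0,0.9,1],[0,0,0,0,0,0.9,1],[0,0,0,0,0,0.7,1],[0,0,0,0,0,0.4,1],[0,0,0,0,0,0,1],[0,0,0,0,0,0,1]]'
```

```text
clock: 21.38
eef_pos: [490.6, 21.6, 161.3]
tcp_rot: [-3.141, -0.003, -3.142]
contact_force: [1.2, -0.4, -1.2]
opening: 0.418
grasp_force: 30.0
clock: 21.88
eef_pos: [508.4, 84.2, 161.8]
tcp_rot: [-3.141, -0.002, -3.141]
contact_force: [0.9, -0.5, -1.5]
opening: 0.42
grasp_force: 30.0
clock: 22.47
eef_pos: [509.1, 84.1, 75.4]
tcp_rot: [-3.141, -0.001, 3.141]
contact_force: [-0.1, 0.0, -0.6]
opening: 0.419
grasp_force: 30.1
```

```bash
python3 -m inch '[[0,0,0,-0.03,0,0,1],[0,0,0,0,0,0.06,1],[0,0,0,0,0,0.06,1],[0,0,0,0,0,0,1]]'
python3 -m inch '[[0,0,0,0,0,0.04,1],[0,0,0,0,0,0,1]]'
python3 -m inch '[[0,0,0,0,0,0.04,1],[0,0,0,0,0,0,1]]'
```

```text
clock: 22.8
eef_pos: [510.4, 84.9, 73.0]
tcp_rot: [3.141, 0.001, -3.141]
contact_force: [0.5, -0.2, -1.6]
opening: 0.421
grasp_force: 30.0
clock: 22.97
eef_pos: [510.1, 84.9, 71.6]
tcp_rot: [3.142, 0.0, -3.141]
contact_force: [0.2, 0.5, -1.4]
opening: 0.427
grasp_force: 30.0
clock: 23.13
eef_pos: [510.1, 84.9, 70.5]
tcp_rot: [3.142, 0.0, -3.142]
contact_force: [0.2, 1.0, -1.1]
opening: 0.427
grasp_force: 30.2
```

```bash
python3 -m inch '[[0,0,0,0,0,0.04,1],[0,0,0,0,0,0,1]]'
python3 -m inch '[[0,0,0,0,0,0.03,1],[0,0,0,0,0,0,1]]'
```

```text
clock: 23.3
eef_pos: [511.0, 85.0, 70.2]
tcp_rot: [3.141, 0.002, -3.141]
contact_force: [-1.8, 0.5, 7.3]
opening: 0.422
grasp_force: 31.2
clock: 23.47
eef_pos: [511.3, 85.1, 70.1]
tcp_rot: [3.141, 0.002, -3.141]
contact_force: [-2.3, 0.6, 14.9]
opening: 0.421
grasp_force: 32.3
```

```bash
python3 -m inch '[[0,0,0,0,0,0,0.4],[0,0,0,0,0,0,0.3],[0,0,0,0,0,0,0.2],[0,0,0,0,0,0,0],[0,0,0,0,0,-0.4,0],[0,0,0,0,0,-0.6,0],[0,0,0,0,0,-1,0],[0,0,0,0,0,-1,0]]'
python3 -m inch '[[0,0,0,0,0,-1,0],[0,0,0,0,0,-1,0],[0,0,0,0,0,-1,0],[0,0,0,0,0,-0.8,0],[0,0,0,0.2,-0.8,0,0],[0,0,0,0.2,-1,0,0],[0,0,0,0.2,-1,0,0],[0,0,0,0.2,-1,0,0]]'
python3 -m inch '[[0,0,0,0.2,-1,0,0],[0,0,0,0.2,-1,0,0],[0,0,0,0.2,-1,0,0],[0,0,0,0.2,-1,0,0],[0,0,0,0.2,-1,0,0],[0,0,0,0.2,-1,0,0],[0,0,0,0.2,-1,0,0],[0,0,0,0.2,-1,0,0]]'
python3 -m inch '[[0,0,0,0.2,-1,0,0],[0,0,0,0.1,-1,0,0],[0,0,0,0,-1,0,0],[0,0,0,0,-1,0,0],[0,0,0,0,-1,0,0],[0,0,0,0,-1,0,0],[0,0,0,0,-1,0,0],[0,0,0,0,-0.7,0,0]]'
python3 -m inch '[[0,0,0,0,-0.26,0,0],[0,0,0,0,0,0,0],[0,0,0,0,0,0,0]]'
python3 - <<'E'
from h import *
d=cap('scene','s5'); P=world(d)
for nm,lo,hi in(('mill',(400,-450,20),(490,-375,180)),('curry',(610,70,60),(680,140,150)),('thyme',(542,60,60),(605,130,150)),('salt',(475,50,60),(540,130,150))):
    k=((P>lo)&(P<hi)).all(-1); q=P[k]; print(nm,len(q),((q.min(0)+q.max(0))/2).round(),q.max(0).round())
d=cap('top','t5'); P=world(d)
for nm,lo,hi in(('mill',(400,-450,20),(490,-375,180)),('curry',(610,70,60),(680,140,150)),('thyme',(542,60,60),(605,130,150)),('salt',(475,50,60),(540,130,150))):
    k=((P>lo)&(P<hi)).all(-1); q=P[k]; print(nm,len(q),((q.min(0)+q.max(0))/2).round(),q.max(0).round()) if len(q) else 0
E
```

```text
clock: 24.13
eef_pos: [509.4, 84.7, 144.6]
tcp_rot: [-3.141, -0.002, 3.142]
contact_force: [-0.6, 0.8, -0.3]
opening: 0.996
grasp_force: 0.0
clock: 24.8
eef_pos: [489.7, -11.0, 239.6]
tcp_rot: [-3.142, 0.001, -3.141]
contact_force: [0.9, -0.1, 0.4]
opening: 1.003
grasp_force: 0.0
clock: 25.47
eef_pos: [449.5, -211.3, 239.5]
tcp_rot: [-3.141, 0.0, 3.142]
contact_force: [0.6, 0.2, 0.1]
opening: 0.998
grasp_force: 0.0
clock: 26.13
eef_pos: [442.3, -404.7, 239.4]
tcp_rot: [-3.141, 0.0, 3.141]
contact_force: [0.2, 0.5, 1.0]
opening: 1.002
grasp_force: 0.0
clock: 26.38
eef_pos: [442.3, -408.5, 238.8]
tcp_rot: [3.141, -0.0, 3.141]
contact_force: [-0.6, -0.6, 0.3]
opening: 1.003
grasp_force: 0.0
mill 912 [ 439. -408.   95.] [ 461. -383.  170.]
curry 215 [633. 104.  88.] [655. 125. 116.]
thyme 206 [569.  96.  87.] [590. 116. 113.]
salt 119 [505.  87.  79.] [521. 104.  98.]
mill 130 [ 451. -408.   90.] [ 473. -383.  159.]
curry 188 [637. 102.  89.] [658. 123. 117.]
thyme 160 [574.  93.  88.] [594. 114. 116.]
salt 107 [512.  86.  79.] [528. 103.  98.]
```

```bash
python3 -m inch '[[0,0,0,-0.05,0,0.6,0],[0,0,0,0,0,0.9,0],[0,0,0,0,0,0.9,0],[0,0,0,0,0,0.9,0],[0,0,0,0,0,0.54,0],[0,0,0,0,0,0,0],[0,0,0,0,0,0,0]]'
python3 -m inch '[[0,0,0,0,0,0,0.3],[0,0,0,0,0,0,0.6],[0,0,0,0,0,0,1],[0,0,0,0,0,0,1],[0,0,0,0,0,0,1],[0,0,0,0,0,0,1],[0,0,0,0,0,0,1]]' 50
```

```text
clock: 27.07
eef_pos: [443.8, -408.1, 142.6]
tcp_rot: [3.141, -0.001, -3.141]
contact_force: [-0.0, 0.1, -0.5]
opening: 1.004
grasp_force: 0.0
clock: 27.65
eef_pos: [444.6, -409.8, 144.5]
tcp_rot: [-3.14, 0.002, 3.141]
contact_force: [-0.9, 1.3, 7.6]
opening: 0.544
grasp_force: 50.5
```

```bash
python3 -m inch '[[0,0,0,0,0,-0.2,1],[0,0,0,0,0,-0.4,1],[0,0,0,0,0,-0.8,1],[0,0,0,0,0,-1,1],[0,0,0,0,0,-1,1],[0,0,0,0,0,-1,1],[0,0,0,0,0,-0.8,1],[0,0,0,0,0,-0.4,1]]'
python3 -m inch '[[0,0,0,0,0,0,1],[0,0,0,0,0,0,1]]'
python3 - <<'E'
from h import *
d=cap('scene','s6'); cv2.imwrite('pics/s6c.png',cv2.resize(d['pixels'][130:330,180:460,::-1],(770,550)))
E
```

```text
clock: 28.32
eef_pos: [444.6, -409.9, 286.6]
tcp_rot: [-3.139, 0.003, -3.142]
contact_force: [-0.3, -0.3, -1.6]
opening: 0.542
grasp_force: 51.7
clock: 28.48
eef_pos: [443.7, -409.1, 282.8]
tcp_rot: [-3.141, 0.0, 3.142]
contact_force: [-0.2, 0.3, -2.2]
opening: 0.543
grasp_force: 51.7
```

View pics/s6c.png

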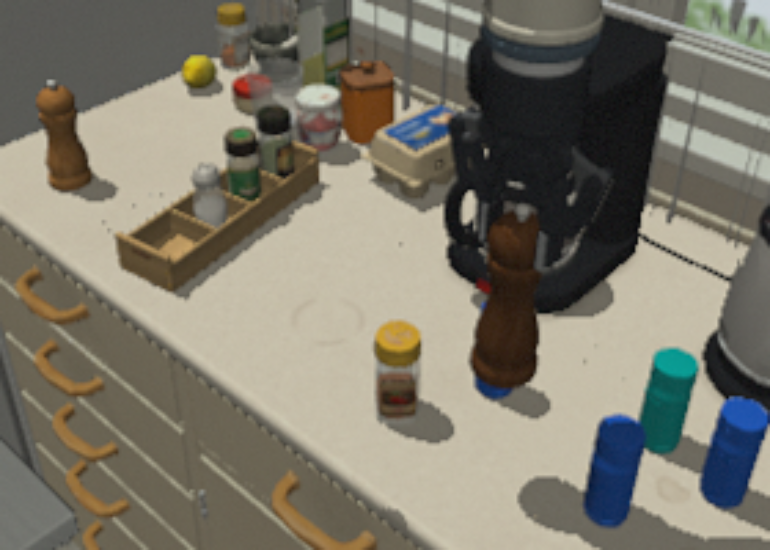

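The mill is held upright by its head (512,300), and the shaker, thyme and curry stand upright in their bays (208,195), (242,160) and (275,140). I'll carry the mill across.

```bash
python3 -m inch '[[0,0,0,0.06,0.2,0,1],[0,0,0,0.06,0.4,0,1],[0,0,0,0.06,0.6,0,1],[0,0,0,0.06,0.8,0,1],[0,0,0,0,0.8,0,1],[0,0,0,0,0.8,0,1],[0,0,0,0,0.8,0,1],[0,0,0,0,0.8,0,1]]'
python3 -m inch '[[0,0,0,0,0.8,0,1],[0,0,0,0,0.8,0,1],[0,0,0,0,0.8,0,1],[0,0,0,0,0.8,0,1],[0,0,0,0,0.8,0,1],[0,0,0,0,0.8,0,1],[0,0,0,0,0.8,0,1],[0,0,0,0,0.8,0,1]]'
python3 -m inch '[[0,0,0,0,0.8,0,1],[0,0,0,0,0.8,0,1],[0,0,0,0,0.8,0,1],[0,0,0,0,0.8,0,1],[0,0,0,0,0.8,0,1],[0,0,0,0,0.8,0,1],[0,0,0,0,0.8,0,1],[0,0,0,0,0.6,0,1]]'
python3 -m inch '[[0,0,0,0,0.5,0,1],[0,0,0,0,0.4,0,1],[0,0,0,0,0.2,0,1],[0,0,0,0,0,0,1],[0,0,0,0,0,0,1],[0,0,0,0,0,0,1]]'
```

```text
clock: 29.2
eef_pos: [437.1, -276.8, 282.2]
tcp_rot: [3.141, -0.001, -3.141]
contact_force: [0.4, -0.6, -2.2]
opening: 0.539
grasp_force: 51.7
clock: 29.87
eef_pos: [436.6, -117.1, 282.3]
tcp_rot: [3.141, -0.001, -3.141]
contact_force: [0.6, -0.7, -1.7]
opening: 0.54
grasp_force: 51.7
clock: 30.53
eef_pos: [436.3, 37.8, 282.3]
tcp_rot: [3.141, -0.001, -3.141]
contact_force: [0.1, -0.3, -2.1]
opening: 0.541
grasp_force: 51.8
clock: 31.03
eef_pos: [437.7, 62.9, 282.7]
tcp_rot: [-3.141, -0.0, 3.141]
contact_force: [-0.1, -0.0, -2.1]
opening: 0.539
grasp_force: 51.8
```

```bash
python3 -m inch '[[0,0,0,0.02,0.42,0,1],[0,0,0,0,0,0.4,1],[0,0,0,0,0,0.8,1],[0,0,0,0,0,1,1],[0,0,0,0,0,1,1],[0,0,0,0,0,0.8,1],[0,0,0,0,0,0.4,1],[0,0,0,0,0,0,1]]'
python3 -m inch '[[0,0,0,0,0,0.3,1],[0,0,0,0,0,0.2,1],[0,0,0,0,0,0.1,1],[0,0,0,0,0,0,1],[0,0,0,0,0,0,1]]'
```

```text
clock: 31.7
eef_pos: [435.7, 73.5, 170.4]
tcp_rot: [-3.141, -0.004, 3.141]
contact_force: [-0.3, 0.6, -2.1]
opening: 0.545
grasp_force: 51.9
clock: 32.12
eef_pos: [437.6, 73.9, 158.2]
tcp_rot: [3.142, 0.001, -3.142]
contact_force: [0.4, -0.1, -2.2]
opening: 0.542
grasp_force: 51.9
```

```bash
python3 -m inch '[[0,0,0,0,0,0.08,1],[0,0,0,0,0,0.08,1],[0,0,0,0,0,0.06,1],[0,0,0,0,0,0,1]]'
python3 -m inch '[[0,0,0,0,0,0.04,1],[0,0,0,0,0,0,1]]'
python3 -m inch '[[0,0,0,0,0,0.03,1],[0,0,0,0,0,0,1]]'
```

```text
clock: 32.45
eef_pos: [437.2, 73.8, 152.1]
tcp_rot: [-3.142, -0.0, -3.142]
contact_force: [-0.3, -0.4, -0.8]
opening: 0.538
grasp_force: 51.9
clock: 32.62
eef_pos: [437.3, 73.8, 151.2]
tcp_rot: [-3.142, -0.0, -3.142]
contact_force: [0.6, 0.0, -1.9]
opening: 0.541
grasp_force: 51.9
clock: 32.78
eef_pos: [437.5, 73.8, 150.6]
tcp_rot: [3.142, 0.0, -3.142]
contact_force: [0.1, -0.2, -1.8]
opening: 0.539
grasp_force: 52.0
```

```bash
python3 -m inch '[[0,0,0,0,0,0.03,1],[0,0,0,0,0,0,1]]'
python3 -m inch '[[0,0,0,0,0,0.03,1],[0,0,0,0,0,0,1]]'
```

```text
clock: 32.95
eef_pos: [438.2, 73.8, 150.6]
tcp_rot: [3.142, 0.002, -3.141]
contact_force: [-0.9, -0.2, 7.4]
opening: 0.54
grasp_force: 52.7
clock: 33.12
eef_pos: [438.8, 73.9, 150.6]
tcp_rot: [3.141, 0.003, -3.141]
contact_force: [-2.8, -1.4, 16.7]
opening: 0.541
grasp_force: 53.3
```

```bash
python3 -m inch '[[0,0,0,0,0,-0.03,0.4],[0,0,0,0,0,0,0.3],[0,0,0,0,0,0,0.2],[0,0,0,0,0,0,0],[0,0,0,0,0,0,0],[0,0,0,0,0,-0.3,0],[0,0,0,0,0,-0.6,0],[0,0,0,0,0,-1,0]]'
python3 -m inch '[[0,0,0,0,0,-1,0],[0,0,0,0,0,-1,0],[0,0,0,0,0,-0.5,0],[0,0,0,0,-1,0,0],[0,0,0,0,-1,0,0],[0,0,0,0,-1,0,0],[0,0,0,0,-1,0,0],[0,0,0,0,-1,0,0]]'
python3 -m inch '[[0,0,0,0,-1,0,0],[0,0,0,0,-1,0,0],[0,0,0,0,-1,0,0],[0,0,0,0,0,0,0],[0,0,0,0,0,0,0],[0,0,0,0,0,0,0]]'
python3 - <<'E'
from h import *
c,s=np.cos(.156),np.sin(.156)
for n in('scene','top'):
    d=cap(n,n+'9'); P=world(d)
    if n=='scene': cv2.imwrite('pics/s9c.png',cv2.resize(d['pixels'][130:330,180:460,::-1],(770,550)))
    for nm,lo,hi in(('mill',(390,20,60),(480,120,190)),('salt',(475,50,62),(540,130,150)),('thyme',(542,60,60),(605,130,150)),('curry',(608,70,60),(680,140,150)),('pale',(400,260,20),(500,370,180)),('pap',(400,-330,20),(490,-240,150))):
        q=P[((P>lo)&(P<hi)).all(-1)]
        if not len(q): print(nm,'none'); continue
        m=(q.min(0)+q.max(0))/2; e=m[:2]-[533,88.5]
        print(n,nm,m.round()[:2],'top',q[:,2].max().round(),'caddy',np.round([c*e[0]+s*e[1],-s*e[0]+c*e[1]]))
E
```

```text
clock: 33.78
eef_pos: [435.9, 73.6, 196.5]
tcp_rot: [-3.141, -0.004, -3.142]
contact_force: [-0.3, -0.5, 0.2]
opening: 0.999
grasp_force: 0.0
clock: 34.45
eef_pos: [437.2, -52.2, 260.4]
tcp_rot: [-3.142, 0.0, -3.141]
contact_force: [0.6, -0.1, 0.4]
opening: 0.999
grasp_force: 0.0
clock: 34.95
eef_pos: [437.2, -125.9, 260.0]
tcp_rot: [3.141, -0.0, 3.141]
contact_force: [0.3, -0.2, -0.4]
opening: 0.998
grasp_force: 0.0
scene mill [434.  70.] top 176.0 caddy [-100.   -3.]
scene salt [507.  86.] top 98.0 caddy [-26.   2.]
scene thyme [570.  97.] top 113.0 caddy [38.  2.]
scene curry [631. 103.] top 114.0 caddy [99. -1.]
scene pale [447. 314.] top 154.0 caddy [-50. 236.]
scene pap [ 438. -288.] top 104.0 caddy [-152. -357.]
top mill [439.  71.] top 179.0 caddy [-95.  -3.]
top salt [512.  86.] top 99.0 caddy [-21.   0.]
top thyme [574.  93.] top 117.0 caddy [41. -2.]
top curry [637. 102.] top 118.0 caddy [105.  -3.]
top pale [452. 315.] top 150.0 caddy [-44. 237.]
top pap [ 444. -287.] top 106.0 caddy [-146. -357.]
```

View pics/s9c.png

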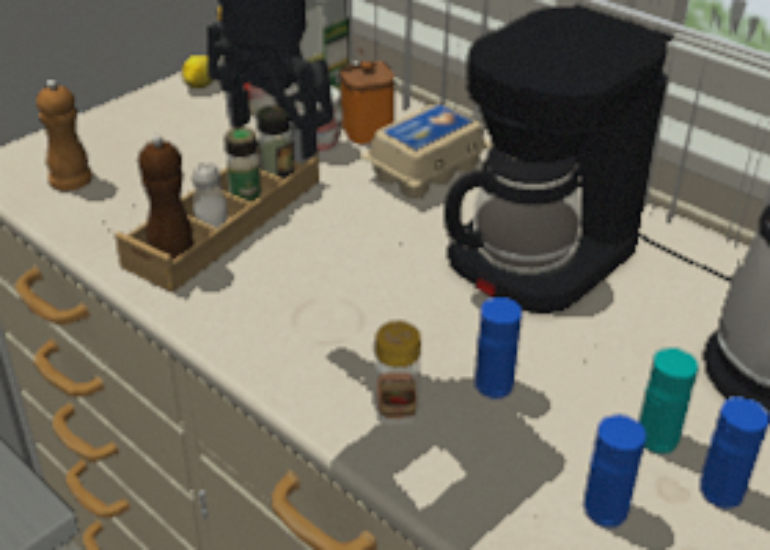

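All four stand upright in their bays: mill (163,200), shaker (208,195), thyme (242,160) and curry (275,140). Their tops are at floor height plus their own height, and the pale mill and yellow-capped jar have not moved. Handing in.

```bash
python3 -c "
from rig import r
print(r.sign_off())"
```

```text
the job is handed in; nothing more can be done
None
```

The dark mill, salt shaker, thyme jar and curry jar are upright in their caddy bays, the pale mill and yellow-capped jar have not moved, and I handed the job in at about 35 s (no verdict was returned).

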